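Fit the heat sinks to the repaired controller board

ROBOT

A 6-joint arm with a two-finger parallel gripper is mounted at the origin on the work surface. World frame = base frame: x ahead of the robot, y to its left, z up, the work surface at z = 0. Lengths are in m, angles in rad, forces in N, time in s.
With the tool pointing down it reaches from about 0.25 to 0.725 m from the base axis. Payload 9.7 kg.
Tool frame: the origin (TCP) lies on the centre line of the jaws, within the pads' length; the fingertips stand env.tip_reach ahead of it and the grasp point (between the pads) lies 8 mm behind it (env.tip_reach is the distance from the TCP to the fingertips, in m); z points along the fingers, y is the direction in which the jaws open and shut (so a half turn about z gives the same grasp; the last joint's range is limited). The gripper opens to 85 mm and grips with 20 to 120 N. Pads are 22 mm wide; open, the fingers measure 114 mm over their backs; the gripper's body (76 mm by 85 mm) begins 54 mm behind the grasp point. The pads swing forward as they close: fully open they stand 13 mm farther back than shut.
Start: joints at [-1.333, 0.087, 0.176, 1.66, 0, 1.571], TCP at [0.13, -0.535, 0.203] pointing down, gripper open.
Joint ranges: [-3.13, 3.13], [-0.85, 1.81], [-1.15, 1.24], [-2.2, 2.28], [-1.44, 1.52], [-3.14, 3.14]. Speed limits (rad/s): [2.22, 2.22, 2.57, 3.14, 3.14, 3.14].

INTERFACE

Orientations are given as a unit quaternion [x, y, z, w].
In Python, from rig import get_obs, cams, ticket, nets, env gives the robot as it stands.
- The arm moves only by the tool step_arm, never from a script. Its argument "plan" is a list of rows, each a list of 3 entries, a list of its own where there are three numbers: the opening, from 0 (shut) to 1 (fully open), then the shift along the tool's x, y, z in mm, then the turn about the tool's z in rad. In form: [[gripper, [dx, dy, dz], spin], ...]. A call has 1 to 20 rows; each row is the pose to reach, as a shift and turn from the pose commanded when the call began, along the tool's axes at that moment; what a row does not reach only later rows make up. A row lasts 1/8 s, in which the tool goes at most 62.5 mm and 10.7 degrees, less where a joint would pass 70% of its speed; a pose out of reach is approached as far as the arm can. A call with a gripper value outside its range is refused whole. The fingers move at their own pace and stop on an object; "squeeze" is the grip in N (left out, the last holds). Time passes only in rows, so rows that repeat a pose let the fingers close. It gives the time, the measured TCP pose, the force and the opening at its end, in the units of the state.
- get_obs(): the state, without advancing time (a new reading comes with each control period).
- cams.read_camera(name): name is "scene" or "top"; returns the picture (400x640x3 uint8, red, green, blue); there is no depth.
- cams.camera_model(name): a dict with "fx", "fy", "cx", "cy" (pixels), "k1" (the pictures are not rectified: a ray, as slopes to the right and down, at radius r is drawn at 1 + k1 r^2 times it, then the intrinsics apply), "T" (4x4, takes a point from camera to world coordinates). Camera axes: x right, y down, z forward; pixel columns grow to the right and rows downward; lengths in m; the calibration is good to about 2 mm. A picture is of the moment at which its call begins. camera_model takes no time and is no camera call.
- ticket.finish_job(): hands the job in, once; it reports no verdict.
Trained networks look in the newest picture that a camera, given by its name, has taken for a name from the list of things; names that differ only in an ending like _2 or _b are one class to them, and where a whole thing is asked for, a point or a joint stands for the part that bears it (a point fixed in the world has none). Each returns a list of dicts, best first, with "score" (0 to 1); they miss things now and then, are a little off and sometimes report something else, mostly with a low value. They report only what shows in the picture. A call takes as long as a camera call. They do not tell look-alikes from the thing itself.
- nets.boxes_of(name, camera): "at" ([row, column] in pixels, amid what is visible of it).
The state is a dict: "time_s": time; "joint_positions": joint angles; "joint_velocities": joint speeds; "joint_torque": joint torques, N m; "ee_pos": TCP position; "tcp_rot": TCP orientation; "ft_force": force on the tool from outside, world axes, zero at the start; "wrist_torque": the same for the moment, N m; "gripper_width": finger opening in m.
Only numpy, scipy, OpenCV 4.12 (cv2) and the standard library are available. Lean on these libraries where they do the work, as an engineer would, in place of code of your own. Each camera call takes 0.05 s, during which the arm holds its last target.

TASK

Pick the four finned aluminium heat sinks off the blue mat and set each one, fins up, on the black chip with the matching outline on the circuit board, centred and lined up with that chip. Do them one after another from the longest to the shortest, setting them down without dropping them, and leave all four in place and let go of. The two plain steel shield covers stay where they are.

Things in the scene. Friction and masses are not known exactly. Their poses are not given: they have to be found in the camera images.
- sink_long_mid (a point): Loose bare-aluminium heat sink, the longest of the four: 84 x 24 mm, 26 mm high, upright thin fins on a flat base. The point is its centre, 13 mm above its underside. x runs along the long side (and the fins), y across the fins, z up. It lies on the blue mat (top of the mat 2 mm above the table) at any yaw, base down.
- sink_wide_mid (a point): Loose bare-aluminium heat sink, the middle oblong of the four: 62 x 36 mm, 26 mm high, upright thin fins on a flat base. The point is its centre, 13 mm above its underside. x runs along the long side (and the fins), y across the fins, z up. It lies on the blue mat (top of the mat 2 mm above the table) at any yaw, base down.
- sink_square_mid (a point): Loose bare-aluminium heat sink, the big square of the four: 50 x 50 mm, 26 mm high, upright thin fins on a flat base. The point is its centre, 13 mm above its underside. x runs along the fins, y across the fins, z up; its two sides are equal, so it may go on either way round. It lies on the blue mat (top of the mat 2 mm above the table) at any yaw, base down.
- sink_small_mid (a point): Loose bare-aluminium heat sink, the small square of the four: 28 x 28 mm, 26 mm high, upright thin fins on a flat base. The point is its centre, 13 mm above its underside. x runs along the fins, y across the fins, z up; its two sides are equal, so it may go on either way round. It lies on the blue mat (top of the mat 2 mm above the table) at any yaw, base down.
- chip_long_top (a point): Black flat chip fixed on the green circuit board, 78 x 18 mm, in a white printed outline of 84 x 24 mm. Its top is 5 mm above the board, 19 mm above the table; nothing else on the board is higher. The point is the centre of its top; x along the long side, z up. The four chips stand two by two, 114 mm apart along their x, 96 mm along y; places vary.
- chip_wide_top (a point): Black flat chip fixed on the green circuit board, 56 x 30 mm, in a white printed outline of 62 x 36 mm. Its top is 5 mm above the board, 19 mm above the table; nothing else on the board is higher. The point is the centre of its top; x along the long side, z up. The four chips stand two by two, 114 mm apart along their x, 96 mm along y; places vary.
- chip_square_top (a point): Black flat chip fixed on the green circuit board, 44 x 44 mm, in a white printed outline of 50 x 50 mm. Its top is 5 mm above the board, 19 mm above the table; nothing else on the board is higher. The point is the centre of its top; x along one side, z up. The four chips stand two by two, 114 mm apart along their x, 96 mm along y; places vary.
- chip_small_top (a point): Black flat chip fixed on the green circuit board, 22 x 22 mm, in a white printed outline of 28 x 28 mm. Its top is 5 mm above the board, 19 mm above the table; nothing else on the board is higher. The point is the centre of its top; x along one side, z up. The four chips stand two by two, 114 mm apart along their x, 96 mm along y; places vary.
- cover_oblong_mid (a point): Loose plain steel shield cover without fins, smooth closed top, 58 x 36 mm and 20 mm high, lying on the blue mat among the heat sinks. Not part of the job: it stays where it is. The point is its centre, 10 mm above its underside; x along the long side, z up.
- cover_square_mid (a point): Loose plain steel shield cover without fins, smooth closed top, 34 x 34 mm and 20 mm high, lying on the blue mat among the heat sinks. Not part of the job: it stays where it is. The point is its centre, 10 mm above its underside; x along one side, z up.
Not all that is in view belongs to the job. What is shaped like the part that bears sink_square_mid but purple is not meant.

How it is judged:
By the outcome, as a careful person would: the job done as asked, in the order asked, and still so for the second after the job is handed in, with the robot touching nothing.
It also fails if it takes over 106 s, if anything falls off the work surface, if the arm or the gripper's body presses on something with over 40 N, if the wrist force passes 120 N, or if a joint passes its speed limit or range.

## Working session

There is one attempt and no reset: what is moved stays moved. The work goes in short steps, Python scripts to look and compute and a tool call to move; the robot and the scene stay as the last step left them, time stands still between calls to the robot, and variables do not carry over. Pictures are saved under pics/ and viewed, and the job is handed in when it is done.

Besides the shell and the picture viewer there is one more tool, called after "Request:" as a command line: name --argument value ..., lists and objects as JSON in quotes. step_arm: Moves the arm, as the interface text tells. Its arguments: {"type":"object","properties":{"plan":{"type":"array"},"squeeze":{"type":"number"}},"required":["plan"]}

```bash
ls; mkdir -p pics
python3 - <<'E'
from rig import get_obs, cams, env
import cv2
print(get_obs()); print(env.tip_reach)
for n in("scene","top"):
    im=cams.read_camera(n); cv2.imwrite(f"pics/{n}0.png",im[:,:,::-1]); print(n,cams.camera_model(n))
E
```

```text
pics
{'time_s': 0.0, 'joint_positions': array([-1.33298332e+00,  8.74734090e-02,  1.75111878e-01,  1.65979043e+00,
       -2.87461157e-05,  1.57081545e+00]), 'joint_velocities': array([-4.77185911e-04, -2.18518363e-04,  1.15403452e-03, -1.64190163e-04,
        9.79814558e-05,  1.89233642e-04]), 'joint_torque': array([-2.04732110e-03, -5.20378733e+01,  4.64809906e+01,  1.58180553e-02,
       -1.87825776e-04, -3.12570501e-05]), 'ee_pos': array([ 0.1294955 , -0.53426056,  0.20276434]), 'tcp_rot': array([ 9.92939852e-01,  1.18616990e-01, -9.46852467e-05, -6.71326638e-04]), 'ft_force': array([0.3399009 , 0.14593798, 0.15262693]), 'wrist_torque': array([ 0.02366346,  0.01610777, -0.02952799]), 'gripper_width': 0.08521431477761249}
0.011
scene {'fx': 387.7423398276606, 'fy': 387.7423398276606, 'cx': 317.32823999499465, 'cy': 192.44450018555727, 'k1': -0.0425090824342285, 'T': array([[ 0.43226229,  0.65334326, -0.62152384,  1.07702398],
       [ 0.90152038, -0.29762519,  0.31413413, -0.26118057],
       [ 0.02025626, -0.69610475, -0.71765442,  0.62741714],
       [ 0.        ,  0.        ,  0.        ,  1.        ]])}
top {'fx': 436.7801148810717, 'fy': 436.7801148810717, 'cx': 326.29554704482695, 'cy': 202.07394155474975, 'k1': 0.040965992616921056, 'T': array([[-0.01562887, -0.99006123,  0.13976586,  0.42665448],
       [-0.99978365,  0.01355511, -0.01577716, -0.00121095],
       [ 0.01372582, -0.1399822 , -0.99005888,  1.00261166],
       [ 0.        ,  0.        ,  0.        ,  1.        ]])}
```

View pics/top0.png

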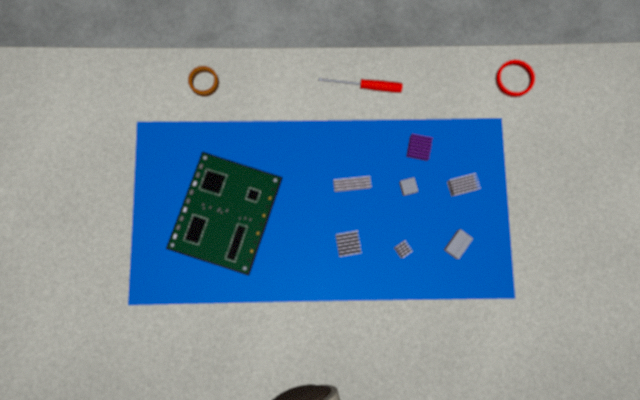

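View pics/scene0.png

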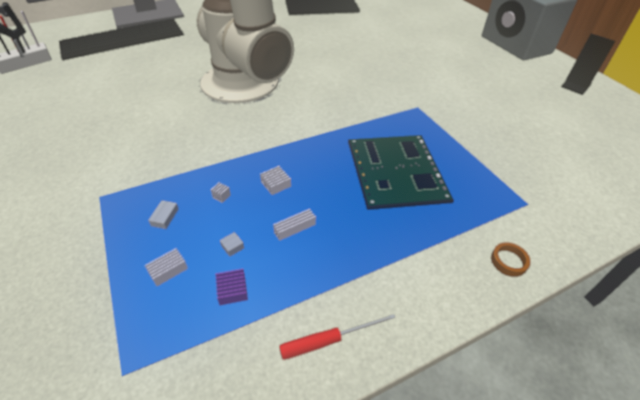

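Run:
```python
import cv2
im=cv2.imread('pics/top0.png')
cv2.imwrite('pics/c1.png',cv2.resize(im[120:285,310:500],None,fx=4,fy=3.6,interpolation=cv2.INTER_CUBIC)[:, :800])
cv2.imwrite('pics/c2.png',cv2.resize(im[140:285,155:295],None,fx=4.1,fy=4.1,interpolation=cv2.INTER_CUBIC))
```

```text
(no output)
```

View pics/c1.png

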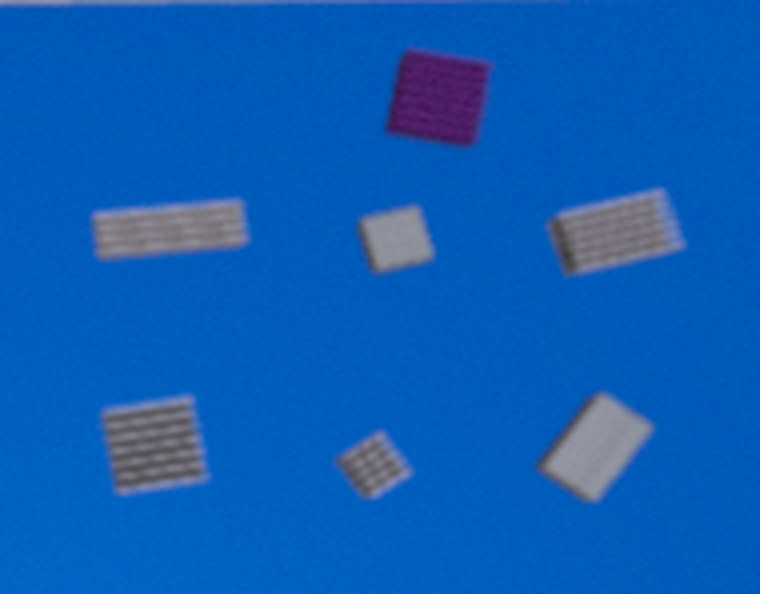

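View pics/c2.png

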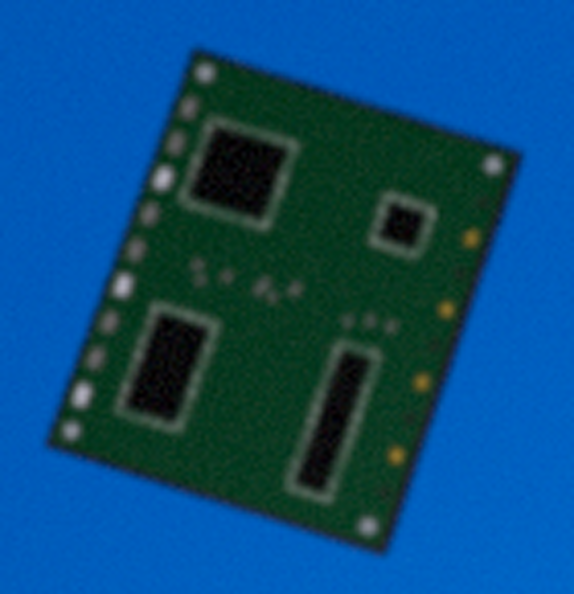

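```bash
cat > h.py <<'E'
import numpy as np, cv2
from scipy.optimize import least_squares
from rig import cams
def proj(P,m):
    T=m['T']; p=(np.asarray(P)-T[:3,3])@T[:3,:3]
    s=p[:,:2]/p[:,2:]; s=s*(1+m['k1']*(s**2).sum(1,keepdims=True))
    return s*[m['fx'],m['fy']]+[m['cx'],m['cy']]
def back(u,v,z,m):
    d=np.array([(u-m['cx'])/m['fx'],(v-m['cy'])/m['fy']]); s=d.copy()
    for _ in range(20): s=d/(1+m['k1']*(s@s))
    r=m['T'][:3,:3]@[s[0],s[1],1]; o=m['T'][:3,3]
    return o+r*(z-o[2])/r[2]
def corners(x,y,yaw,L,W,z0,z1):
    c,s=np.cos(yaw),np.sin(yaw)
    return np.array([[x+c*a-s*b,y+s*a+c*b,z] for z in {z0,z1} for a in(-L/2,L/2) for b in(-W/2,W/2)])
S=8
def render(P,box,m,sig):
    u0,v0,u1,v1=box; h=cv2.convexHull(((proj(P,m)-[u0-.5,v0-.5])*S-.5).astype(np.float32))
    im=np.zeros(((v1-v0)*S,(u1-u0)*S),np.float32)
    cv2.fillConvexPoly(im,np.round(h*16).astype(np.int32),1.0,cv2.LINE_AA if False else 8,4)
    im=cv2.GaussianBlur(im,(0,0),sig*S)
    return cv2.resize(im,(u1-u0,v1-v0),interpolation=cv2.INTER_AREA)
def fit(alpha,m,x,y,yaw,L,W,z0,z1,scale=False,sig=0.8,pad=6):
    uv=proj(corners(x,y,yaw,L,W,z0,z1),m); u0,v0=np.floor(uv.min(0)).astype(int)-pad; u1,v1=np.ceil(uv.max(0)).astype(int)+pad
    A=alpha[v0:v1,u0:u1]
    def f(p):
        R=render(corners(x+p[0]/1e3,y+p[1]/1e3,yaw+p[2]/30,L+p[3]/1e3,W+p[3]/1e3,z0,z1),(u0,v0,u1,v1),m,sig)
        g=(R*A).sum()/(R*R).sum()
        r=(g*R-A).ravel()
        return np.r_[r,1e-3 *p[3] if scale else 10*p[3]]
    b=None
    for d in (0,.2,-.2):
        r=least_squares(f,[0,0,d*30,0],diff_step=None,x_scale=1,method='trf',jac=lambda p:np.array([(f(p+e)-f(p-e))/1.0 for e in np.eye(4)*.5]).T)
        if b is None or r.cost<b.cost:b=r
    p=b.x
    return x+p[0]/1e3,y+p[1]/1e3,yaw+p[2]/30,p[3],b.cost/A.size
def alpha_mat(im):
    f=im.astype(float); return np.clip(1.15*(1-((f[...,2]-f[...,0])/np.maximum(f[...,2],20))),0,1)
def alpha_board(im):
    f=im.astype(float); g=f[...,1]-f[...,0]; return np.clip(1-g/45,0,1)
SZ={'long':(.084,.024),'wide':(.062,.036),'square':(.05,.05),'small':(.028,.028)}
E
cat > m1.py <<'E'
from h import *
T={'long':(352,184),'wide':(464,184),'square':(348,243),'small':(403,249)}
C={'long':(236,243),'wide':(196,230),'square':(214,182),'small':(253,195)}
ms={n:cams.camera_model(n) for n in('top','scene')}
im={n:cv2.imread(f'pics/{n}0.png')[:,:,::-1] for n in ms}
t=im['top'].astype(int); print(t[160,300],t[184,352],t[243,348],t[250,215],t[182,214],t[215,260])
m=ms['top']
for k,(u,v) in T.items():
    p=back(u,v,.015,m); L,W=SZ[k]
    yaw0={'long':-1.5,'wide':-1.4,'square':-1.5,'small':.6}[k]
    for n in ms:
        print('sink',k,n,np.round(fit(alpha_mat(im[n]),ms[n],p[0],p[1],yaw0,L,W,.002,.028),4))
        print('   scale',np.round(fit(alpha_mat(im[n]),ms[n],p[0],p[1],yaw0,L,W,.002,.028,True),4))
for k,(u,v) in C.items():
    p=back(u,v,.014,m); L,W=SZ[k]
    for n in ms: print('chip',k,n,np.round(fit(alpha_board(im[n]),ms[n],p[0],p[1],-.3,L,W,.014,.014,True,pad=2),4))
E
python3 m1.py
```

```text
[  0  90 185] [129 123 128] [111 109 117] [ 4 57 30] [11 14 14] [ 5 54 34]
sink long top [ 0.6087 -0.0761 -1.4845  0.0213  0.0017]
   scale [ 6.0870e-01 -7.6100e-02 -1.4837e+00  1.6969e+00  5.0000e-04]
sink long scene [ 0.6078 -0.0745 -1.4774  0.0418  0.0255]
   scale [ 0.6076 -0.0743 -1.4724  3.5359  0.0228]
sink wide top [ 0.6029 -0.3317 -1.3427  0.0125  0.0024]
   scale [ 0.6029 -0.3316 -1.3344  1.14    0.0019]
sink wide scene [ 0.6027 -0.3307 -1.3085  0.0471  0.0334]
   scale [ 0.6025 -0.3309 -1.3363  3.86    0.0304]
sink square top [ 0.4714 -0.0642 -1.4094  0.0107  0.0019]
   scale [ 0.4714 -0.0642 -1.4176  0.9846  0.0015]
sink square scene [ 0.4705 -0.0629 -1.3743  0.0287  0.0332]
   scale [ 0.4698 -0.0628 -1.4303  4.8108  0.0296]
sink small top [ 0.4571 -0.1873  0.6095  0.0033  0.0011]
   scale [ 0.4572 -0.1874  0.5841  0.6864  0.0009]
sink small scene [ 0.4568 -0.1865  0.5911  0.0207  0.0401]
   scale [ 0.4564 -0.1865  0.5629  4.259   0.0366]
chip long top [ 0.4778  0.1879 -0.3241  1.4195  0.0061]
chip long scene [ 0.4735  0.1897 -0.3886 15.5958  0.0271]
chip wide top [ 0.5097  0.2787 -0.3303  1.7501  0.0125]
chip wide scene [ 4.97600e-01  2.86700e-01 -5.48100e-01  3.39125e+01  1.78000e-02]
chip square top [ 0.6171  0.2424 -0.3219  1.3333  0.0169]
chip square scene [ 0.6188  0.2504 -0.4311 14.0538  0.0144]
chip small top [ 0.5862  0.1512 -0.3264  3.4341  0.0059]
chip small scene [ 5.8460e-01  1.5360e-01 -3.2600e-01  6.9893e+00  4.8000e-03]
```

```bash
cat > go.py <<'E'
import sys; import numpy as np
from rig import get_obs
def state():
    o=get_obs(); q=o['tcp_rot']; from scipy.spatial.transform import Rotation as R
    M=R.from_quat(q).as_matrix(); return o,M
if __name__=='__main__':
    x,y,z,psi=[float(a) for a in sys.argv[1:5]]
    o,M=state(); d=(np.array([x,y,z])-o['ee_pos'])@M*1e3
    p0=np.arctan2(M[1,0],M[0,0]); s=-((psi-p0+np.pi)%(2*np.pi)-np.pi)
    print('t',o['time_s'],'pos',np.round(o['ee_pos'],4),'psi',round(p0,4),'tilt',np.round(M[2,:2],4),'w',round(o['gripper_width'],4),'F',np.round(o['ft_force'],1),'q',np.round(o['joint_positions'],2))
    print('shift',np.round(d,1),'spin',round(s,4))
E
python3 go.py .6087 -.0761 .10 1.6575
```

```text
t 0.1 pos [ 0.1295 -0.5343  0.2029] psi 0.2378 tilt [ 0.     -0.0011] w 0.085 F [0.2 0.4 0.1] q [-1.33  0.09  0.18  1.66  0.    1.57]
shift [ 573.6 -332.3  103.3] spin -1.4197
```

Request:
step_arm --plan '[[1,[573,-332,103],-1.42],[1,[573,-332,103],-1.42],[1,[573,-332,103],-1.42],[1,[573,-332,103],-1.42],[1,[573,-332,103],-1.42],[1,[573,-332,103],-1.42],[1,[573,-332,103],-1.42],[1,[573,-332,103],-1.42],[1,[573,-332,103],-1.42],[1,[573,-332,103],-1.42],[1,[573,-332,103],-1.42],[1,[573,-332,103],-1.42],[1,[573,-332,103],-1.42],[1,[573,-332,103],-1.42]]' --squeeze 25

```text
time_s: 1.85
ee_pos: [0.6077, -0.0778, 0.1009]
tcp_rot: [0.676, 0.737, 0.0, 0.0]
ft_force: [0.2, -0.6, 0.2]
gripper_width: 0.0856
```

```bash
python3 go.py .6087 -.0761 .017 1.6575
python3 - <<'E'
from rig import cams
import cv2
cv2.imwrite('pics/s1.png',cams.read_camera('scene')[:,:,::-1])
E
```

```text
t 1.85 pos [ 0.6077 -0.0778  0.1009] psi 1.6566 tilt [-0.0002  0.0003] w 0.0856 F [ 0.2 -0.6  0.2] q [-0.13  0.22  0.13  1.48 -0.    1.36]
shift [ 1.6  1.1 83.9] spin -0.0009
```

View pics/s1.png

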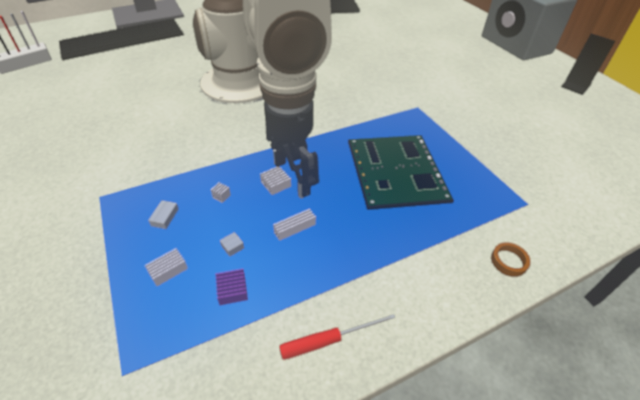

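```bash
python3 - <<'E'
from h import *
m=cams.camera_model('scene'); print(proj([[.6077,-.0778,.1009],[.6077,-.0778,.09],[.6507,-.0778,.1],[.5647,-.0778,.1],[.6087,-.0761,.015]],m))
E
python3 go.py .6087 -.0761 .017 1.6575
```

```text
[[291.62347704 195.27154049]
 [291.78081344 199.24347181]
 [300.93500351 211.25809655]
 [283.00286788 181.05869282]
 [293.74634192 224.50550848]]
t 1.9 pos [ 0.6078 -0.0779  0.1011] psi 1.6564 tilt [-0.0002  0.0006] w 0.0855 F [ 0.4  0.9 -0.2] q [-0.13  0.22  0.13  1.48 -0.    1.36]
shift [ 1.7  1.  84.1] spin -0.0011
```

Run:
```python
import cv2
im=cv2.imread('pics/s1.png'); cv2.imwrite('pics/s1c.png',cv2.resize(im[100:260,220:380],None,fx=3.7,fy=3.7,interpolation=cv2.INTER_CUBIC))
from rig import cams
cv2.imwrite('pics/t1.png',cams.read_camera('top')[100:300,250:500,::-1].repeat(3,0).repeat(3,1))
```

```text
(no output)
```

View pics/s1c.png

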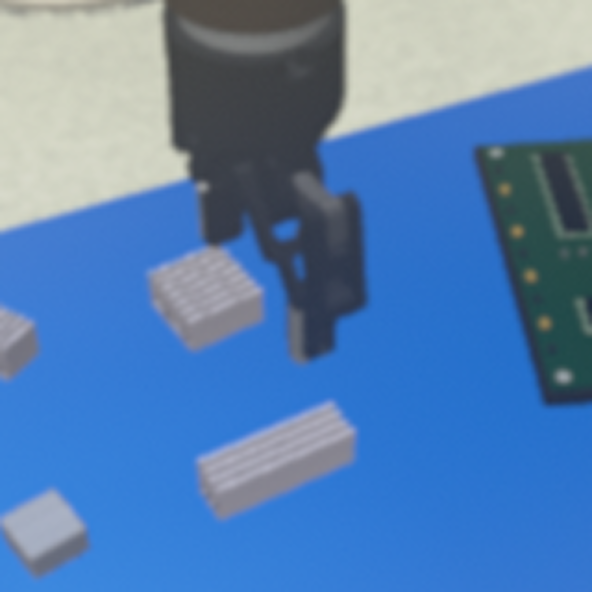

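View pics/t1.png

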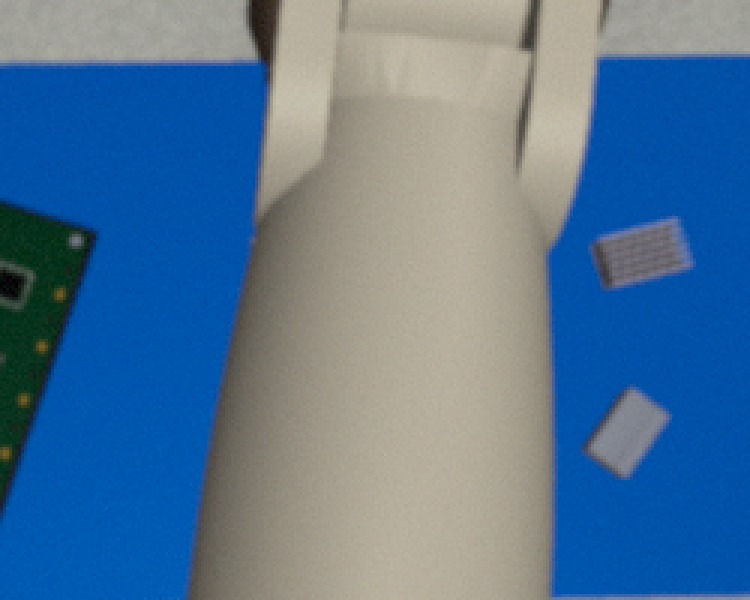

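Request:
step_arm --plan '[[1,[1.5,1,40],0],[1,[1.5,1,40],0],[1,[1.5,1,40],0]]'

```text
time_s: 2.33
ee_pos: [0.6092, -0.0757, 0.0618]
tcp_rot: [0.676, 0.737, 0.0, 0.0]
ft_force: [0.1, 0.0, -0.3]
gripper_width: 0.0855
```

```bash
python3 go.py .6087 -.0761 .017 1.6575
python3 - <<'E'
from h import *
im=cams.read_camera('scene')[:,:,::-1].copy()
m=cams.camera_model('scene'); P=proj([[.652,-.0761,.063],[.566,-.0761,.063],[.652,-.0761,.05],[.6087,-.0761,.028]],m);print(P)
c=cv2.resize(im[100:260,220:380],None,fx=3.7,fy=3.7,interpolation=cv2.INTER_CUBIC)
for p in P: cv2.circle(c,tuple(int(a) for a in (p-[220,100])*3.7),4,(0,0,255),-1)
cv2.imwrite('pics/s2c.png',c)
E
```

```text
t 2.325 pos [ 0.6092 -0.0757  0.0618] psi 1.6573 tilt [-0.0002  0.0008] w 0.0855 F [ 0.1  0.  -0.3] q [-0.12  0.23  0.06  1.4  -0.    1.36]
shift [-0.3 -0.6 44.8] spin -0.0002
[[302.24687454 224.48324594]
 [284.82354586 194.39786384]
 [302.30057743 228.83572272]
 [293.59339574 220.39118889]]
```

View pics/s2c.png

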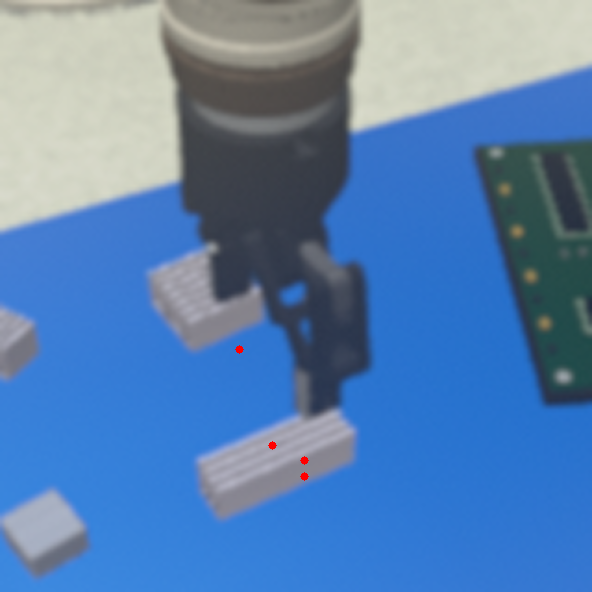

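Run:
```python
from h import *
m=cams.camera_model('scene'); mt=cams.camera_model('top')
print(proj([[0,0,0],[0,0,.1]],m),proj([[0,0,0],[0.05,0,0]],mt))
f=np.array([[297,412],[340,412],[215,297],[250,300]])/3.7+[220,100]
for p in f:
    for z in(.05,.064,.08,.1,.12): print(p.round(1),z,back(p[0],p[1],z,m).round(3))
im=cams.read_camera('scene')[:,:,::-1]; cv2.imwrite('pics/s2f.png',cv2.resize(im[0:260,140:400],None,fx=2.3,fy=2.3,interpolation=cv2.INTER_CUBIC))
```

```text
[[239.39454659  81.82128608]
 [235.3355425   51.37625718]] [[322.34997737 469.46590529]
 [322.02214139 443.49096743]]
[300.3 211.4] 0.05 [ 0.61  -0.062  0.05 ]
[300.3 211.4] 0.064 [ 0.621 -0.067  0.064]
[300.3 211.4] 0.08 [ 0.634 -0.072  0.08 ]
[300.3 211.4] 0.1 [ 0.65  -0.079  0.1  ]
[300.3 211.4] 0.12 [ 0.667 -0.086  0.12 ]
[311.9 211.4] 0.05 [ 0.62  -0.041  0.05 ]
[311.9 211.4] 0.064 [ 0.631 -0.046  0.064]
[311.9 211.4] 0.08 [ 0.643 -0.052  0.08 ]
[311.9 211.4] 0.1 [ 0.659 -0.06   0.1  ]
[311.9 211.4] 0.12 [ 0.675 -0.068  0.12 ]
[278.1 180.3] 0.05 [ 0.51  -0.069  0.05 ]
[278.1 180.3] 0.064 [ 0.523 -0.074  0.064]
[278.1 180.3] 0.08 [ 0.539 -0.079  0.08 ]
[278.1 180.3] 0.1 [ 0.559 -0.086  0.1  ]
[278.1 180.3] 0.12 [ 0.578 -0.092  0.12 ]
[287.6 181.1] 0.05 [ 0.52  -0.052  0.05 ]
[287.6 181.1] 0.064 [ 0.534 -0.057  0.064]
[287.6 181.1] 0.08 [ 0.549 -0.062  0.08 ]
[287.6 181.1] 0.1 [ 0.568 -0.07   0.1  ]
[287.6 181.1] 0.12 [ 0.588 -0.077  0.12 ]
```

View pics/s2f.png

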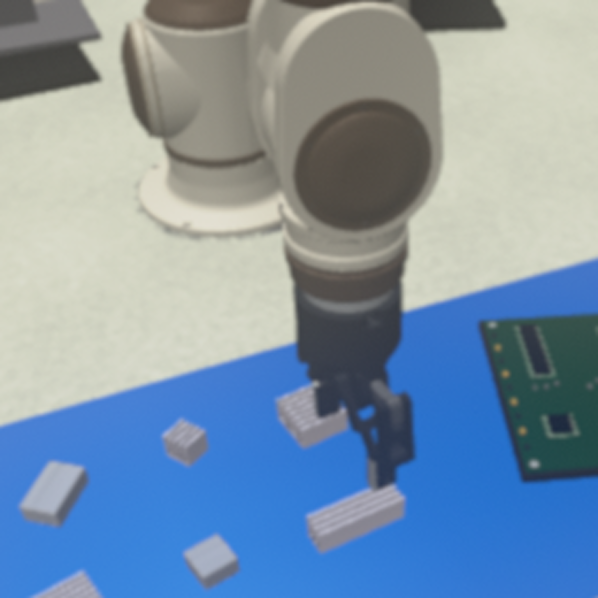

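Request:
step_arm --plan '[[1,[0,0,25],0],[1,[0,0,25],0],[1,[0,0,25],0]]'

```text
time_s: 2.8
ee_pos: [0.6096, -0.0754, 0.0368]
tcp_rot: [0.676, 0.737, 0.0, 0.001]
ft_force: [-0.3, 0.6, -0.2]
gripper_width: 0.0853
```

```bash
python3 go.py .6087 -.0761 .017 1.6575
python3 - <<'E'
from h import *
im=cams.read_camera('scene')[:,:,::-1].copy()
cv2.imwrite('pics/s3c.png',cv2.resize(im[120:250,240:360],None,fx=5,fy=4.6,interpolation=cv2.INTER_CUBIC))
E
```

```text
t 2.8 pos [ 0.6096 -0.0754  0.0368] psi 1.6578 tilt [-0.0003  0.0012] w 0.0853 F [-0.3  0.6 -0.2] q [-0.12  0.24  0.02  1.36  0.    1.36]
shift [-0.6 -1.  19.8] spin 0.0003
```

View pics/s3c.png

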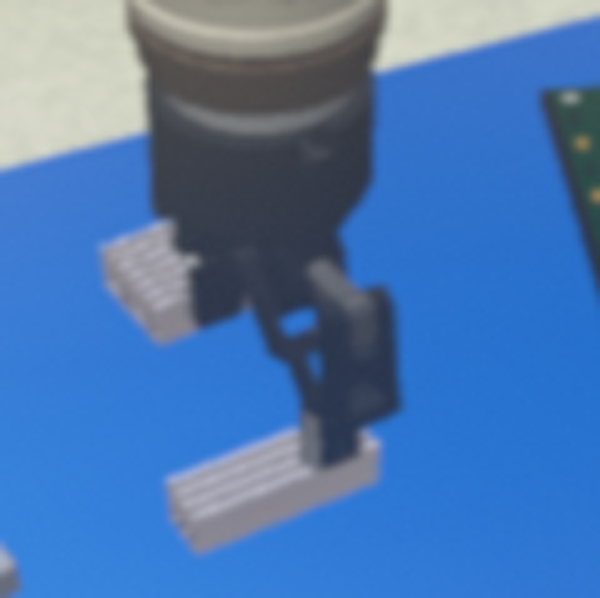

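Run:
```python
from h import *
m=cams.camera_model('scene'); mt=cams.camera_model('top')
P=[[.13,-.535,.2],[.13,-.535,.4],[.11,-.4,.5],[.05,-.2,.5]]
print(proj(P,m),proj(P,mt))
for z in (.026,.039,.05,.06,.07,.075,.085):
  print(z,back(306,221,z,m).round(3), back(240+212/5,120+330/4.6,z,m).round(3))
```

```text
[[   9.11572682   81.32376142]
 [ -46.10635627  -15.95660863]
 [   9.30758999  -90.76982107]
 [ 122.60715701 -106.33329153]] [[638.03887979 437.86307237]
 [759.25067894 504.9778734 ]
 [725.28606696 582.66669828]
 [528.20060382 651.94064818]]
0.026 [ 0.619 -0.053  0.026] [ 0.523 -0.066  0.026]
0.039 [ 0.629 -0.058  0.039] [ 0.535 -0.07   0.039]
0.05 [ 0.637 -0.062  0.05 ] [ 0.545 -0.074  0.05 ]
0.06 [ 0.645 -0.065  0.06 ] [ 0.554 -0.077  0.06 ]
0.07 [ 0.653 -0.069  0.07 ] [ 0.563 -0.08   0.07 ]
0.075 [ 0.656 -0.07   0.075] [ 0.568 -0.082  0.075]
0.085 [ 0.664 -0.074  0.085] [ 0.577 -0.085  0.085]
```

Run:
```python
import cv2
im=cv2.imread('pics/scene0.png'); cv2.imwrite('pics/s0c.png',cv2.resize(im[0:120,0:130],None,fx=5,fy=5,interpolation=cv2.INTER_CUBIC))
```

```text
(no output)
```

View pics/s0c.png

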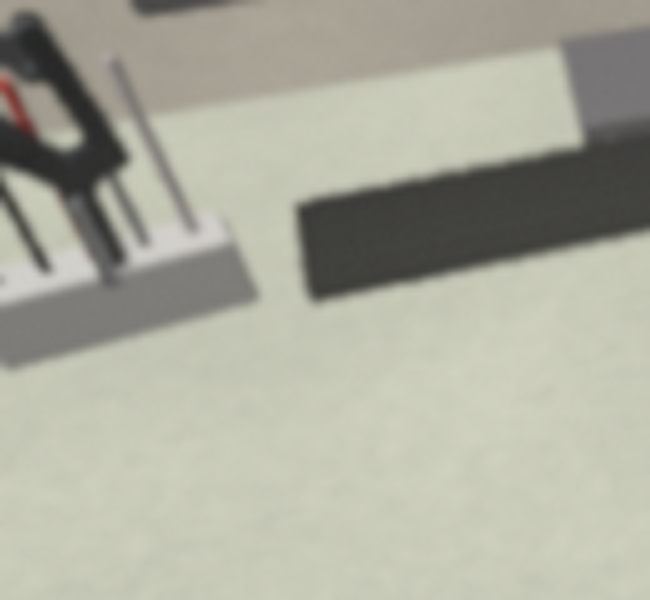

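Run:
```python
from h import *
m=cams.camera_model('scene')
for z in (.205,.23,.24,.25,.26): print(z,proj([[.1195,-.493,z],[.1095,-.4948,z]],m).round(1).tolist(),back(22.4,55,z,m))
```

```text
0.205 [[29.4, 72.7], [28.7, 70.8]] [ 0.01771033 -0.51289064  0.205     ]
0.23 [[23.8, 62.2], [23.2, 60.4]] [ 0.0804039  -0.49799363  0.23      ]
0.24 [[21.5, 57.9], [20.9, 56.1]] [ 0.10548133 -0.49203483  0.24      ]
0.25 [[19.2, 53.5], [18.6, 51.7]] [ 0.13055876 -0.48607602  0.25      ]
0.26 [[16.8, 49.0], [16.2, 47.2]] [ 0.15563619 -0.48011722  0.26      ]
```

Request:
step_arm --plan '[[1,[-1,-1,8],0],[1,[-1,-1,14],0],[1,[-1,-1,14],0],[0,[-1,-1,14],0],[0,[-1,-1,14],0],[0,[-1,-1,14],0],[0,[-1,-1,14],0],[0,[-1,-1,14],0]]' --squeeze 20

```text
time_s: 3.85
ee_pos: [0.6082, -0.0764, 0.0215]
tcp_rot: [0.676, 0.737, 0.0, 0.0]
ft_force: [0.7, -0.5, 0.2]
gripper_width: 0.0002
```

```bash
python3 go.py .6087 -.0761 .017 1.6575
python3 - <<'E'
from h import *
im=cams.read_camera('scene')[:,:,::-1].copy()
cv2.imwrite('pics/s4c.png',cv2.resize(im[120:250,240:360],None,fx=5,fy=4.6,interpolation=cv2.INTER_CUBIC))
E
```

```text
t 3.85 pos [ 0.6082 -0.0764  0.0215] psi 1.6578 tilt [0. 0.] w 0.0002 F [ 0.7 -0.5  0.2] q [-0.12  0.24 -0.    1.33  0.    1.36]
shift [0.2 0.5 4.5] spin 0.0003
```

View pics/s4c.png

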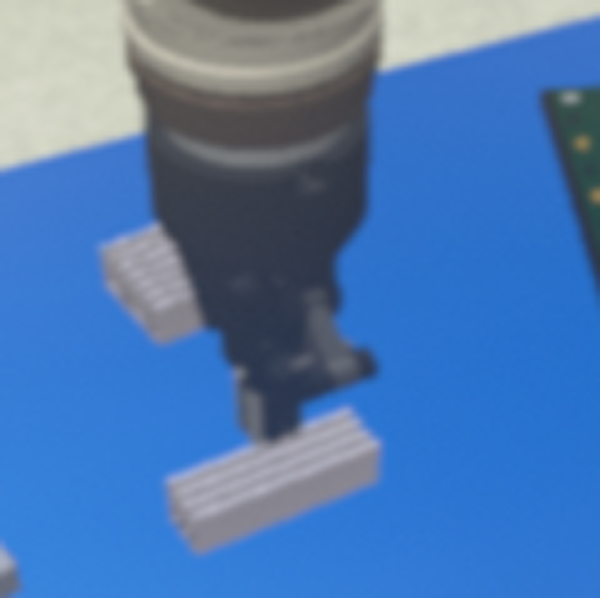

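Request:
step_arm --plan '[[1,[0,0,0],0],[1,[0,0,0],0],[1,[0,0,0],0],[1,[0.2,0.5,14],0],[1,[0.2,0.5,24],0],[1,[0.2,0.5,24],0],[1,[0.2,0.5,24],0]]'

```text
time_s: 4.78
ee_pos: [0.6087, -0.0762, -0.0025]
tcp_rot: [0.676, 0.737, -0.0, -0.0]
ft_force: [0.3, -0.4, -0.9]
gripper_width: 0.0854
```

```bash
python3 go.py .6087 -.0761 -.011 1.6575
python3 - <<'E'
from h import *
im=cams.read_camera('scene')[:,:,::-1].copy()
cv2.imwrite('pics/s5c.png',cv2.resize(im[120:250,240:360],None,fx=5,fy=4.6,interpolation=cv2.INTER_CUBIC))
E
```

```text
t 4.775 pos [ 0.6087 -0.0762 -0.0025] psi 1.6578 tilt [ 0.     -0.0001] w 0.0854 F [ 0.3 -0.4 -0.9] q [-0.12  0.25 -0.03  1.28 -0.    1.36]
shift [0.1 0.  8.5] spin 0.0003
```

View pics/s5c.png

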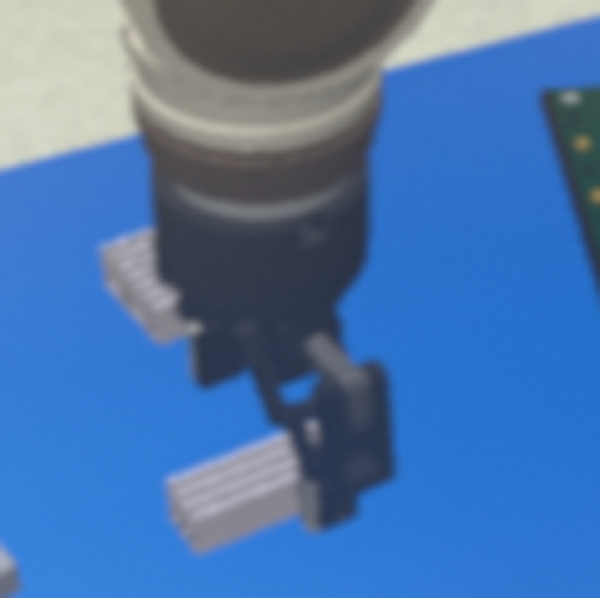

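Request:
step_arm --plan '[[1,[0,0,8],0],[1,[0,0,8],0],[0,[0,0,8],0],[0,[0,0,8],0],[0,[0,0,8],0],[0,[0,0,8],0]]' --squeeze 25

```text
time_s: 5.58
ee_pos: [0.6089, -0.0762, -0.0102]
tcp_rot: [0.676, 0.737, 0.0, 0.0]
ft_force: [-0.1, -0.3, -0.4]
gripper_width: 0.0233
```

```bash
python3 go.py .6087 -.0761 -.011 1.6575
python3 - <<'E'
from h import *
im=cams.read_camera('scene')[:,:,::-1].copy()
cv2.imwrite('pics/s6c.png',cv2.resize(im[120:250,240:360],None,fx=5,fy=4.6,interpolation=cv2.INTER_CUBIC))
E
```

```text
t 5.575 pos [ 0.6089 -0.0762 -0.0102] psi 1.6578 tilt [-0.0001  0.0005] w 0.0233 F [-0.1 -0.3 -0.4] q [-0.12  0.26 -0.04  1.27 -0.    1.36]
shift [ 0.1 -0.2  0.8] spin 0.0003
```

View pics/s6c.png

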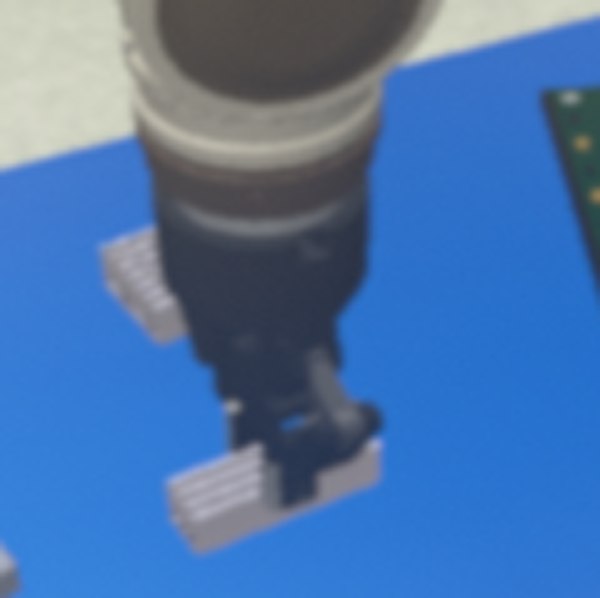

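```bash
python3 go.py .4783 .1879 .055 2.815
```

```text
t 5.625 pos [ 0.6088 -0.0762 -0.0102] psi 1.6578 tilt [-0.0001  0.0004] w 0.0236 F [-0.2 -0.   1.7] q [-0.12  0.26 -0.04  1.27 -0.    1.36]
shift [ 274.4 -107.1  -65.3] spin -1.1572
```

Request:
step_arm --plan '[[0,[0,0,-30],0],[0,[0,0,-65],0],[0,[0,0,-65],0]]' --squeeze 40

```text
time_s: 6.0
ee_pos: [0.6103, -0.0764, 0.0576]
tcp_rot: [0.676, 0.737, 0.001, 0.002]
ft_force: [0.1, -0.3, -0.9]
gripper_width: 0.0229
```

```bash
python3 go.py .4783 .1879 .055 2.815
```

```text
t 6.0 pos [ 0.6103 -0.0764  0.0576] psi 1.6578 tilt [-0.001   0.0047] w 0.0229 F [ 0.1 -0.3 -0.9] q [-0.12  0.23  0.06  1.39  0.    1.36]
shift [ 274.7 -108.6    1.8] spin -1.1572
```

Request:
step_arm --plan '[[0,[274.4,-107.1,0],-1.157],[0,[274.4,-107.1,0],-1.157],[0,[274.4,-107.1,0],-1.157],[0,[274.4,-107.1,0],-1.157],[0,[274.4,-107.1,0],-1.157],[0,[274.4,-107.1,0],-1.157],[0,[274.4,-107.1,0],-1.157],[0,[274.4,-107.1,0],-1.157],[0,[274.4,-107.1,0],-1.157],[0,[274.4,-107.1,0],-1.157]]'

```text
time_s: 7.25
ee_pos: [0.4783, 0.1875, 0.0544]
tcp_rot: [0.164, 0.987, -0.0, -0.0]
ft_force: [-0.1, -0.1, -1.3]
gripper_width: 0.0226
```

```bash
python3 go.py .4783 .1879 .0068 2.815
python3 - <<'E'
from h import *
im=cams.read_camera('scene')[:,:,::-1].copy()
cv2.imwrite('pics/s7c.png',cv2.resize(im[60:230,300:470],None,fx=3.5,fy=3.5,interpolation=cv2.INTER_CUBIC))
E
```

```text
t 7.25 pos [0.4783 0.1875 0.0544] psi 2.8127 tilt [ 0.0001 -0.0001] w 0.0226 F [-0.1 -0.1 -1.3] q [ 0.37 -0.   -0.21  1.37  0.    0.7 ]
shift [ 0.1  0.4 47.6] spin -0.0023
```

View pics/s7c.png

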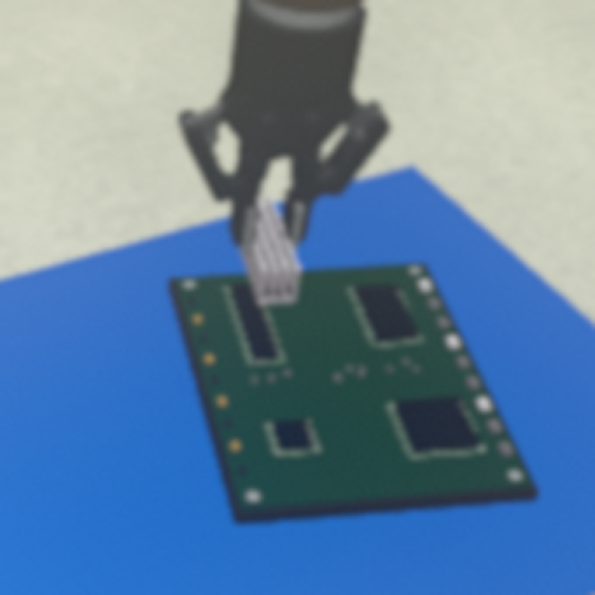

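Request:
step_arm --plan '[[0,[0,0.3,30],-0.002],[0,[0,0.3,42],-0.002],[0,[0,0.3,45.5],-0.002],[0,[0,0.3,46.5],-0.002],[0,[0,0.3,46.5],-0.002]]'

```text
time_s: 7.92
ee_pos: [0.4787, 0.1884, 0.0087]
tcp_rot: [0.162, 0.987, 0.0, 0.0]
ft_force: [0.6, -0.6, -0.3]
gripper_width: 0.0225
```

```bash
python3 go.py .4783 .1879 .0068 2.815
```

```text
t 7.925 pos [0.4787 0.1884 0.0087] psi 2.8167 tilt [-0.0008  0.0007] w 0.0225 F [ 0.6 -0.6 -0.3] q [ 0.37  0.02 -0.28  1.28  0.    0.7 ]
shift [ 0.2 -0.6  1.9] spin 0.0017
```

Request:
step_arm --plan '[[0,[0,0,1],0],[0,[0,0,1.5],0],[0,[0,0,1.5],0]]'

```text
time_s: 8.3
ee_pos: [0.4784, 0.1883, 0.0068]
tcp_rot: [0.162, 0.987, 0.0, 0.0]
ft_force: [-0.9, -1.0, 1.8]
gripper_width: 0.0227
```

```bash
python3 go.py .4783 .1879 .0068 2.815
```

```text
t 8.3 pos [0.4784 0.1883 0.0068] psi 2.8168 tilt [-0.0004  0.0003] w 0.0227 F [-0.9 -1.   1.8] q [ 0.37  0.02 -0.28  1.28  0.    0.7 ]
shift [-0.  -0.4  0. ] spin 0.0018
```

Request:
step_arm --plan '[[0,[0,0,0.3],0],[0.6,[0,0,0.3],0],[0.6,[0,0,0.3],0],[0.6,[0,0,0.3],0],[0.6,[0,0,-25],0],[0.6,[0,0,-80],0],[0.6,[0,0,-80],0],[0.6,[0,0,-80],0]]'

```text
time_s: 9.3
ee_pos: [0.4782, 0.1882, 0.0862]
tcp_rot: [0.162, 0.987, 0.0, 0.0]
ft_force: [-0.1, 0.4, -0.1]
gripper_width: 0.0514
```

```bash
python3 go.py .6029 -.3317 .085 1.807
```

```text
t 9.3 pos [0.4782 0.1882 0.0862] psi 2.8168 tilt [-0.0001  0.    ] w 0.0514 F [-0.1  0.4 -0.1] q [ 0.37 -0.01 -0.15  1.43 -0.    0.7 ]
shift [-284.1 -452.9    1.2] spin 1.0098
```

Request:
step_arm --plan '[[1,[-284,-453,0],1.01],[1,[-284,-453,0],1.01],[1,[-284,-453,0],1.01],[1,[-284,-453,0],1.01],[1,[-284,-453,0],1.01],[1,[-284,-453,0],1.01],[1,[-284,-453,0],1.01],[1,[-284,-453,0],1.01],[1,[-284,-453,0],1.01],[1,[-284,-453,0],1.01],[1,[-284,-453,0],1.01],[1,[-284,-453,0],1.01]]'

```text
time_s: 10.8
ee_pos: [0.6027, -0.3305, 0.0863]
tcp_rot: [0.618, 0.786, 0.0, -0.0]
ft_force: [0.2, 0.3, -0.7]
gripper_width: 0.0853
```

```bash
python3 go.py .6029 -.3317 -.0102 1.807
cat > chk.py <<'E'
import sys
from h import *
tag=sys.argv[1]
im=cams.read_camera('top'); cv2.imwrite(f'pics/top_{tag}.png',im[:,:,::-1])
cv2.imwrite(f'pics/b_{tag}.png',cv2.resize(im[140:285,155:295,::-1],None,fx=4.1,fy=4.1,interpolation=cv2.INTER_CUBIC))
m=cams.camera_model('top')
f=im.astype(float)
# metal brightness alpha for sink on board: sat low & bright
a=np.clip((f[...,0]-15)/90,0,1)
CH={'long':(.4783,.1879),'wide':(.5091,.2788),'square':(.6171,.2422),'small':(.5863,.1513)}
for k in sys.argv[2:]:
    x,y=CH[k]; r=fit(a,m,x,y,-.3265,*SZ[k],.019,.045,pad=4)
    e=np.array(r[:2])-[x,y]; c,s=np.cos(-.3265),np.sin(-.3265)
    print(k,np.round(r,4),'err along/across mm',np.round([(c*e[0]+s*e[1])*1e3,(-s*e[0]+c*e[1])*1e3],2),'yaw err',round(r[2]+.3265,4))
E
python3 chk.py 1 long
```

```text
t 10.8 pos [ 0.6027 -0.3305  0.0863] psi 1.808 tilt [ 0.0005 -0.0003] w 0.0853 F [ 0.2  0.3 -0.7] q [-0.5   0.41  0.34  1.5   0.    0.83]
shift [-1.2 -0.1 96.5] spin 0.001
long [ 0.4777  0.1879 -0.32    0.0796  0.0161] err along/across mm [-0.56 -0.24] yaw err 0.0065
```

View pics/b_1.png

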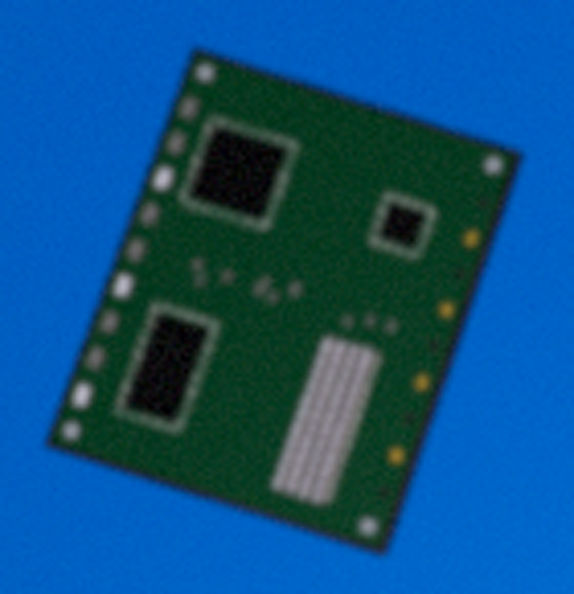

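Request:
step_arm --plan '[[1,[-1,0,50],0.004],[1,[-1,0,85],0.004],[1,[-1,0,96],0.004],[1,[-1,0,96],0.004],[0,[-1,0,96],0.004],[0,[-1,0,96],0.004],[0,[-1,0,96],0.004],[0,[-1,0,96],0.004]]' --squeeze 35

```text
time_s: 11.85
ee_pos: [0.6036, -0.3331, -0.0083]
tcp_rot: [0.621, 0.784, 0.0, 0.001]
ft_force: [-0.5, 0.3, 5.3]
gripper_width: 0.0349
```

```bash
python3 go.py .5091 .2788 .055 2.815
```

```text
t 11.85 pos [ 0.6036 -0.3331 -0.0083] psi 1.8027 tilt [-0.0012  0.0013] w 0.0349 F [-0.5  0.3  5.3] q [-0.5   0.43  0.19  1.32 -0.    0.83]
shift [617.1  48.8 -63.9] spin -1.0123
```

```bash
python3 - <<'E'
from h import *
im=cams.read_camera('scene')[:,:,::-1].copy()
cv2.imwrite('pics/s8c.png',cv2.resize(im[170:310,100:240],None,fx=4.2,fy=4.2,interpolation=cv2.INTER_CUBIC))
E
python3 go.py .5091 .2788 .055 2.815
```

```text
t 11.9 pos [ 0.6036 -0.3331 -0.0083] psi 1.8028 tilt [-0.0012  0.0013] w 0.0349 F [-0.6  1.   6.5] q [-0.5   0.43  0.19  1.32 -0.    0.83]
shift [617.1  48.8 -64. ] spin -1.0122
```

View pics/s8c.png

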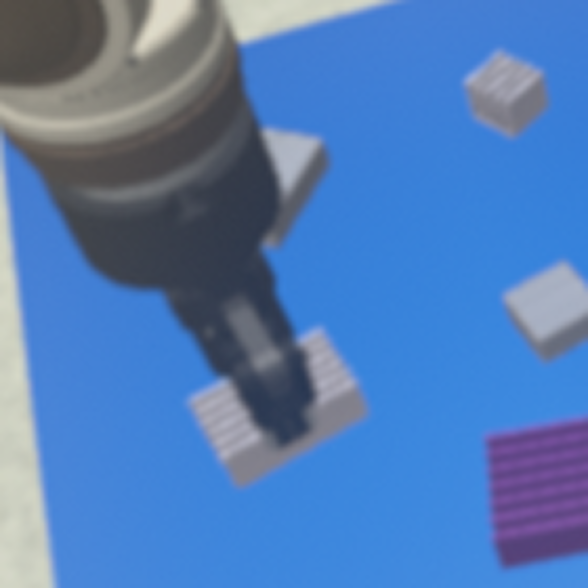

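Request:
step_arm --plan '[[0,[0,0,-10],0],[0,[0,0,-60],0],[0,[0,0,-70],0],[0,[0,0,-70],0]]' --squeeze 40

```text
time_s: 12.4
ee_pos: [0.6035, -0.333, 0.0614]
tcp_rot: [0.621, 0.784, 0.0, 0.001]
ft_force: [-0.7, 0.2, -1.0]
gripper_width: 0.0347
```

```bash
python3 go.py .5091 .2788 .06 2.815;  python3 - <<'E'
from h import *
im=cams.read_camera('scene')[:,:,::-1].copy()
cv2.imwrite('pics/s9c.png',cv2.resize(im[130:310,80:260],None,fx=3.2,fy=3.2,interpolation=cv2.INTER_CUBIC))
E
```

```text
t 12.4 pos [ 0.6035 -0.333   0.0614] psi 1.8027 tilt [-0.0011  0.0012] w 0.0347 F [-0.7  0.2 -1. ] q [-0.5   0.41  0.29  1.45 -0.    0.83]
shift [617.1  48.8   0.8] spin -1.0123
```

View pics/s9c.png

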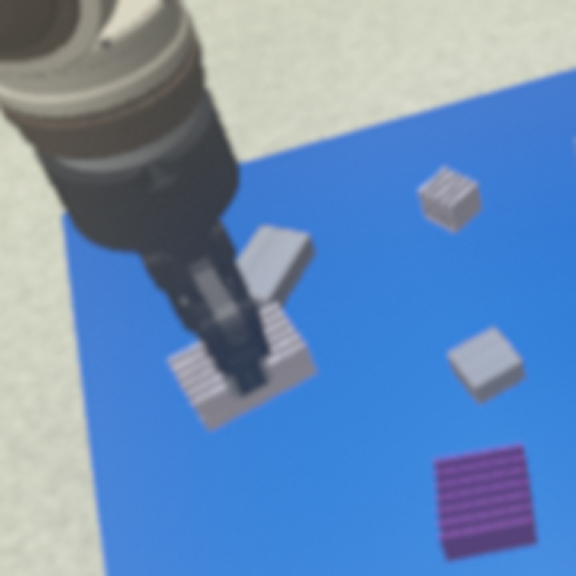

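Request:
step_arm --plan '[[0,[617,49,0],-1.012],[0,[617,49,0],-1.012],[0,[617,49,0],-1.012],[0,[617,49,0],-1.012],[0,[617,49,0],-1.012],[0,[617,49,0],-1.012],[0,[617,49,0],-1.012],[0,[617,49,0],-1.012],[0,[617,49,0],-1.012],[0,[617,49,0],-1.012],[0,[617,49,0],-1.012],[0,[617,49,0],-1.012],[0,[617,49,0],-1.012],[0,[617,49,0],-1.012]]'

```text
time_s: 14.2
ee_pos: [0.5092, 0.2779, 0.0604]
tcp_rot: [0.164, 0.987, -0.0, -0.0]
ft_force: [0.9, -0.5, -0.7]
gripper_width: 0.0347
```

```bash
python3 go.py .5104 .2784 .01 2.815;sleep 0
python3 - <<'E'
from rig import cams
cams.read_camera('top')
E
python3 go.py .5104 .2784 .01 2.815
```

```text
t 14.2 pos [0.5092 0.2779 0.0604] psi 2.8131 tilt [ 0.0001 -0.0002] w 0.0347 F [ 0.9 -0.5 -0.7] q [ 0.5   0.15 -0.03  1.39 -0.    0.83]
shift [-1.   0.9 50.4] spin -0.0019
t 14.25 pos [0.5092 0.278  0.0605] psi 2.8133 tilt [-0.  0.] w 0.0351 F [-0.   0.2 -0.1] q [ 0.5   0.15 -0.03  1.39  0.    0.83]
shift [-1.   0.7 50.5] spin -0.0017
```

Request:
step_arm --plan '[[0,[-1,0.7,30],-0.002],[0,[-1,0.7,45],-0.002],[0,[-1,0.7,50],-0.002],[0,[-1,0.7,50],-0.002],[0,[-1,0.7,50],-0.002]]'

```text
time_s: 14.88
ee_pos: [0.5105, 0.2796, 0.0114]
tcp_rot: [0.162, 0.987, 0.0, 0.001]
ft_force: [-0.5, -0.5, -0.2]
gripper_width: 0.0344
```

```bash
python3 go.py .5104 .2784 .0087 2.815
```

```text
t 14.875 pos [0.5105 0.2796 0.0114] psi 2.8168 tilt [-0.0009  0.001 ] w 0.0344 F [-0.5 -0.5 -0.2] q [ 0.5   0.17 -0.1   1.3  -0.    0.83]
shift [-0.3 -1.2  2.7] spin 0.0018
```

Request:
step_arm --plan '[[0,[-0.3,-1.2,1],0.002],[0,[-0.3,-1.2,1.8],0.002],[0,[-0.3,-1.2,1.8],0.002]]'

```text
time_s: 15.25
ee_pos: [0.51, 0.2781, 0.0087]
tcp_rot: [0.163, 0.987, 0.0, 0.0]
ft_force: [-0.5, 0.7, -0.8]
gripper_width: 0.0347
```

```bash
python3 go.py .5104 .2784 .0087 2.815
```

```text
t 15.25 pos [0.51   0.2781 0.0087] psi 2.8147 tilt [-0.0001  0.0001] w 0.0347 F [-0.5  0.7 -0.8] q [ 0.5   0.17 -0.11  1.29  0.    0.83]
shift [-0.3  0.4  0. ] spin -0.0003
```

No contact yet; go down in half-millimetre rows.

Request:
step_arm --plan '[[0,[-0.2,0.3,0.5],0],[0,[-0.2,0.3,1],0],[0,[-0.2,0.3,1],0]]'

```text
time_s: 15.62
ee_pos: [0.51, 0.2782, 0.0087]
tcp_rot: [0.163, 0.987, -0.0, 0.0]
ft_force: [-5.0, -3.9, 9.0]
gripper_width: 0.0347
```

```bash
python3 go.py .5104 .2784 .0068 2.815
```

```text
t 15.625 pos [0.51   0.2782 0.0087] psi 2.8147 tilt [-0.0001 -0.0001] w 0.0347 F [-5.  -3.9  9. ] q [ 0.5   0.17 -0.11  1.29 -0.    0.83]
shift [-0.3  0.3  1.9] spin -0.0003
```

Request:
step_arm --plan '[[0,[0,0,-0.7],0],[0.65,[0,0,-0.7],0],[0.65,[0,0,-0.7],0],[0.65,[0,0,-0.7],0],[0.65,[0,0,-25],0],[0.65,[0,0,-78],0],[0.65,[0,0,-78],0],[0.65,[0,0,-78],0]]'

```text
time_s: 16.62
ee_pos: [0.5103, 0.2783, 0.0854]
tcp_rot: [0.163, 0.987, 0.0, 0.0]
ft_force: [0.5, 0.9, -0.3]
gripper_width: 0.0554
```

```bash
python3 go.py .4714 -.0642 .085 1.728
```

```text
t 16.625 pos [0.5103 0.2783 0.0854] psi 2.8148 tilt [-0.0001  0.    ] w 0.0554 F [ 0.5  0.9 -0.3] q [ 0.5   0.15  0.02  1.44 -0.    0.83]
shift [ -73.2 -336.9    0.4] spin 1.0868
```

Request:
step_arm --plan '[[1,[-73.2,-337,0],1.087],[1,[-73.2,-337,0],1.087],[1,[-73.2,-337,0],1.087],[1,[-73.2,-337,0],1.087],[1,[-73.2,-337,0],1.087],[1,[-73.2,-337,0],1.087],[1,[-73.2,-337,0],1.087],[1,[-73.2,-337,0],1.087],[1,[-73.2,-337,0],1.087],[1,[-73.2,-337,0],1.087]]'

```text
time_s: 17.88
ee_pos: [0.4715, -0.0635, 0.0855]
tcp_rot: [0.649, 0.761, -0.0, -0.0]
ft_force: [-0.2, -0.3, 0.1]
gripper_width: 0.0854
```

```bash
python3 chk.py 2 long wide; python3 go.py .4714 -.0642 -.0095 1.728
```

```text
long [ 0.478   0.1879 -0.3183  0.0612  0.0107] err along/across mm [-0.31 -0.11] yaw err 0.0082
wide [ 0.5086  0.2785 -0.3282  0.0509  0.0257] err along/across mm [-0.39 -0.42] yaw err -0.0017
t 17.925 pos [ 0.4715 -0.0636  0.0856] psi 1.7294 tilt [ 0.0001 -0.0002] w 0.0853 F [ 0.3 -0.5 -0.4] q [-0.13 -0.1  -0.24  1.43  0.    1.28]
shift [-0.5 -0.1 95.1] spin 0.0014
```

View pics/b_2.png

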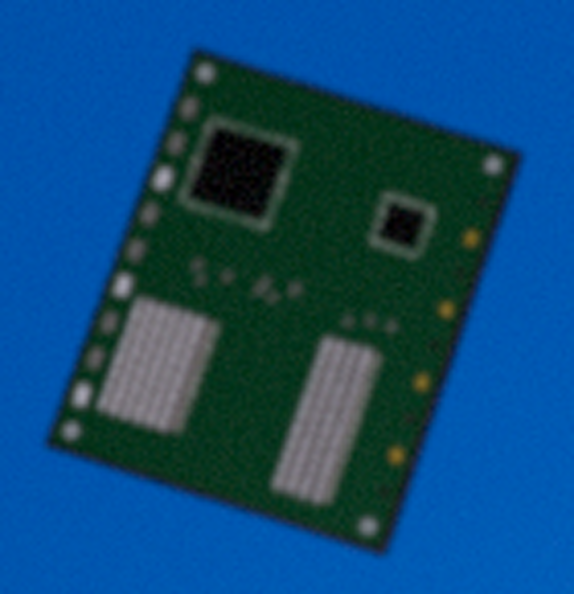

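Request:
step_arm --plan '[[1,[0,0,50],0],[1,[0,0,85],0],[1,[0,0,95],0],[1,[0,0,95],0],[0,[0,0,95],0],[0,[0,0,95],0],[0,[0,0,95],0],[0,[0,0,95],0]]' --squeeze 35

```text
time_s: 18.92
ee_pos: [0.4723, -0.0644, -0.0078]
tcp_rot: [0.649, 0.76, 0.001, 0.001]
ft_force: [-1.7, 0.2, 6.4]
gripper_width: 0.0489
```

```bash
python3 go.py .4714 -.0642 .06 1.728
```

```text
t 18.925 pos [ 0.4723 -0.0644 -0.0078] psi 1.7278 tilt [-0.0006  0.0022] w 0.0489 F [-1.7  0.2  6.4] q [-0.14 -0.07 -0.39  1.25  0.    1.28]
shift [  0.3  -0.7 -67.8] spin -0.0002
```

Request:
step_arm --plan '[[0,[0,0,-10],0],[0,[0,0,-60],0],[0,[0,0,-70],0],[0,[0,0,-70],0]]' --squeeze 40

```text
time_s: 19.42
ee_pos: [0.472, -0.0644, 0.0616]
tcp_rot: [0.649, 0.76, 0.001, 0.001]
ft_force: [-0.4, -0.6, -1.0]
gripper_width: 0.0487
```

```bash
python3 go.py .6171 .2422 .062 2.815;  python3 - <<'E'
from h import *
im=cams.read_camera('scene')[:,:,::-1].copy()
cv2.imwrite('pics/s10c.png',cv2.resize(im[60:240,180:360],None,fx=3.2,fy=3.2,interpolation=cv2.INTER_CUBIC))
E
```

```text
t 19.425 pos [ 0.472  -0.0644  0.0616] psi 1.7278 tilt [-0.0005  0.0018] w 0.0487 F [-0.4 -0.6 -1. ] q [-0.14 -0.1  -0.28  1.39 -0.    1.28]
shift [ 2.802e+02  1.912e+02 -2.000e-01] spin -1.0872
```

View pics/s10c.png

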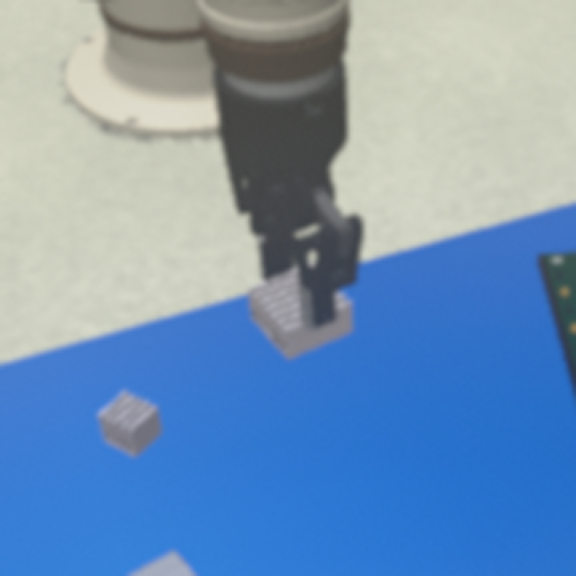

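Request:
step_arm --plan '[[0,[280,191,0],-1.087],[0,[280,191,0],-1.087],[0,[280,191,0],-1.087],[0,[280,191,0],-1.087],[0,[280,191,0],-1.087],[0,[280,191,0],-1.087],[0,[280,191,0],-1.087],[0,[280,191,0],-1.087],[0,[280,191,0],-1.087],[0,[280,191,0],-1.087],[0,[280,191,0],-1.087],[0,[280,191,0],-1.087]]'

```text
time_s: 20.98
ee_pos: [0.6163, 0.2419, 0.0609]
tcp_rot: [0.163, 0.987, 0.0, 0.0]
ft_force: [0.2, 0.6, -1.2]
gripper_width: 0.0484
```

```bash
python3 go.py .6173 .2426 .0092 2.815
```

```text
t 20.975 pos [0.6163 0.2419 0.0609] psi 2.8144 tilt [-0.0002  0.0002] w 0.0484 F [ 0.2  0.6 -1.2] q [0.37 0.35 0.21 1.43 0.   0.7 ]
shift [-0.7  1.  51.7] spin -0.0006
```

Request:
step_arm --plan '[[0,[-0.4,0.4,30],0],[0,[-0.4,0.4,45],0],[0,[-0.4,0.4,49.5],0],[0,[-0.4,0.4,49.5],0],[0,[-0.4,0.4,49.5],0]]'

```text
time_s: 21.6
ee_pos: [0.6172, 0.2426, 0.0122]
tcp_rot: [0.163, 0.987, 0.0, 0.001]
ft_force: [-0.3, -0.6, -1.2]
gripper_width: 0.0483
```

```bash
python3 go.py .6173 .2426 .0092 2.815
```

```text
t 21.6 pos [0.6172 0.2426 0.0122] psi 2.8148 tilt [-0.001   0.0009] w 0.0483 F [-0.3 -0.6 -1.2] q [0.37 0.36 0.13 1.34 0.   0.7 ]
shift [-0.  0.  3.] spin -0.0002
```

Request:
step_arm --plan '[[0,[0,0,1.5],0],[0,[0,0,2.5],0],[0,[0,0,3],0],[0,[0,0,3],0]]'

```text
time_s: 22.1
ee_pos: [0.617, 0.2424, 0.0094]
tcp_rot: [0.163, 0.987, 0.0, 0.0]
ft_force: [-2.4, -0.9, 5.3]
gripper_width: 0.0483
```

```bash
python3 go.py .6173 .2426 .0092 2.815
```

```text
t 22.1 pos [0.617  0.2424 0.0094] psi 2.8148 tilt [-0.0009  0.0008] w 0.0483 F [-2.4 -0.9  5.3] q [0.37 0.36 0.13 1.33 0.   0.7 ]
shift [-0.2  0.2  0.2] spin -0.0002
```

Request:
step_arm --plan '[[0,[0,0,-0.5],0],[0.85,[0,0,-0.5],0],[0.85,[0,0,-0.5],0],[0.85,[0,0,-0.5],0],[0.85,[0,0,-25],0],[0.85,[0,0,-78],0],[0.85,[0,0,-78],0],[0.85,[0,0,-78],0]]'

```text
time_s: 23.1
ee_pos: [0.6168, 0.2424, 0.0859]
tcp_rot: [0.163, 0.987, 0.0, 0.0]
ft_force: [0.2, 0.6, -1.3]
gripper_width: 0.0726
```

```bash
python3 - <<'E'
import cv2
from h import *
im=cv2.imread('pics/top0.png'); a=cv2.resize(im[235:263,388:418],None,fx=12,fy=12,interpolation=cv2.INTER_CUBIC)
im=cv2.imread('pics/scene0.png'); b=cv2.resize(im[175:210,203:238],(350,336),interpolation=cv2.INTER_CUBIC)
cv2.imwrite('pics/sm.png',np.hstack([a,b]))
E
python3 go.py .4571 -.1873 .085 2.166
```

```text
t 23.1 pos [0.6168 0.2424 0.0859] psi 2.8148 tilt [0. 0.] w 0.0726 F [ 0.2  0.6 -1.3] q [0.37 0.35 0.25 1.48 0.   0.7 ]
shift [  13.3 -458.2    0.8] spin 0.6488
```

View pics/sm.png

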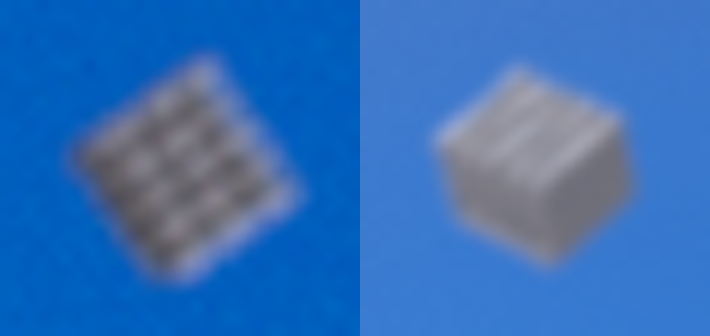

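Request:
step_arm --plan '[[1,[13.3,-458,0],0.648],[1,[13.3,-458,0],0.648],[1,[13.3,-458,0],0.648],[1,[13.3,-458,0],0.648],[1,[13.3,-458,0],0.648],[1,[13.3,-458,0],0.648],[1,[13.3,-458,0],0.648],[1,[13.3,-458,0],0.648],[1,[13.3,-458,0],0.648],[1,[13.3,-458,0],0.648],[1,[13.3,-458,0],0.648],[1,[13.3,-458,0],0.648]]'

```text
time_s: 24.6
ee_pos: [0.4574, -0.1863, 0.0861]
tcp_rot: [0.468, 0.884, 0.0, -0.0]
ft_force: [0.7, 0.4, 0.1]
gripper_width: 0.0853
```

```bash
python3 chk.py 3 long wide square; python3 go.py .4571 -.1873 -.0098 2.166
```

```text
long [ 0.4777  0.1879 -0.3179  0.0721  0.0127] err along/across mm [-0.59 -0.16] yaw err 0.0086
wide [ 0.5086  0.2785 -0.3241  0.0602  0.0286] err along/across mm [-0.33 -0.43] yaw err 0.0024
square [ 0.6166  0.2428 -0.3194  0.0552  0.0187] err along/across mm [-0.7   0.36] yaw err 0.0071
t 24.65 pos [ 0.4574 -0.1865  0.0861] psi 2.168 tilt [ 0.0001 -0.    ] w 0.0852 F [ 0.1 -0.3 -0.6] q [-0.39 -0.06 -0.2   1.43  0.    0.59]
shift [-0.5 -0.7 95.9] spin 0.002
```

View pics/b_3.png

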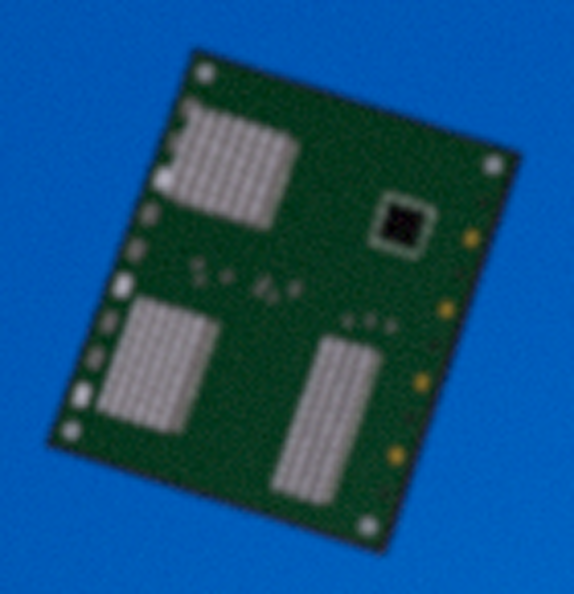

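Request:
step_arm --plan '[[1,[0,0,50],0],[1,[0,0,85],0],[1,[0,0,95.5],0],[1,[0,0,95.5],0],[0,[0,0,95.5],0],[0,[0,0,95.5],0],[0,[0,0,95.5],0],[0,[0,0,95.5],0]]' --squeeze 35

```text
time_s: 25.65
ee_pos: [0.4576, -0.1873, -0.0085]
tcp_rot: [0.468, 0.884, 0.0, 0.001]
ft_force: [-1.1, 0.8, 5.1]
gripper_width: 0.027
```

```bash
python3 go.py .4571 -.1873 .06 2.166
```

```text
t 25.65 pos [ 0.4576 -0.1873 -0.0085] psi 2.1668 tilt [-0.001   0.0007] w 0.027 F [-1.1  0.8  5.1] q [-0.39 -0.02 -0.35  1.24  0.    0.59]
shift [  0.2  -0.3 -68.5] spin 0.0008
```

Request:
step_arm --plan '[[0,[0,0,-10],0],[0,[0,0,-60],0],[0,[0,0,-70],0],[0,[0,0,-70],0]]' --squeeze 35

```text
time_s: 26.15
ee_pos: [0.4576, -0.1873, 0.0614]
tcp_rot: [0.468, 0.884, 0.0, 0.001]
ft_force: [0.3, 0.2, -2.0]
gripper_width: 0.0267
```

```bash
python3 go.py .5865 .1513 .062 2.815;  python3 - <<'E'
from h import *
im=cams.read_camera('scene')[:,:,::-1].copy()
cv2.imwrite('pics/s11c.png',cv2.resize(im[80:240,150:310],None,fx=3.5,fy=3.5,interpolation=cv2.INTER_CUBIC))
E
```

```text
t 26.15 pos [ 0.4576 -0.1873  0.0614] psi 2.1668 tilt [-0.0013  0.0009] w 0.0267 F [ 0.3  0.2 -2. ] q [-0.39 -0.05 -0.24  1.38  0.    0.59]
shift [207.9 296.7  -0.6] spin -0.6482
```

View pics/s11c.png

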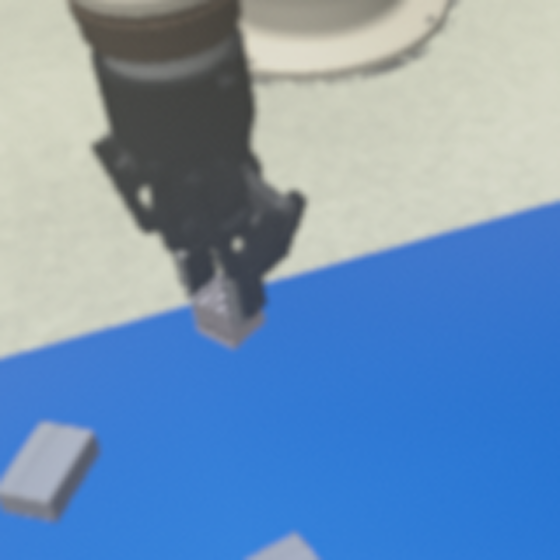

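Request:
step_arm --plan '[[0,[208,296.7,0],-0.648],[0,[208,296.7,0],-0.648],[0,[208,296.7,0],-0.648],[0,[208,296.7,0],-0.648],[0,[208,296.7,0],-0.648],[0,[208,296.7,0],-0.648],[0,[208,296.7,0],-0.648],[0,[208,296.7,0],-0.648],[0,[208,296.7,0],-0.648],[0,[208,296.7,0],-0.648],[0,[208,296.7,0],-0.648]]'

```text
time_s: 27.58
ee_pos: [0.5859, 0.1509, 0.0609]
tcp_rot: [0.163, 0.987, 0.0, 0.0]
ft_force: [-0.1, 0.3, 0.1]
gripper_width: 0.027
```

```bash
python3 go.py .5866 .1513 .0085 2.815
```

```text
t 27.575 pos [0.5859 0.1509 0.0609] psi 2.8139 tilt [-0.0003  0.0002] w 0.027 F [-0.1  0.3  0.1] q [ 0.25  0.21  0.04  1.4  -0.    0.58]
shift [-0.5  0.6 52.4] spin -0.0011
```

Request:
step_arm --plan '[[0,[-0.3,0.2,30],0],[0,[-0.3,0.2,45],0],[0,[-0.3,0.2,49.5],0],[0,[-0.3,0.2,49.5],0],[0,[-0.3,0.2,49.5],0]]'

```text
time_s: 28.2
ee_pos: [0.5868, 0.1518, 0.0122]
tcp_rot: [0.163, 0.987, 0.0, 0.001]
ft_force: [-1.1, -0.3, -0.1]
gripper_width: 0.027
```

```bash
python3 go.py .5866 .1513 .0085 2.815
```

```text
t 28.2 pos [0.5868 0.1518 0.0122] psi 2.8148 tilt [-0.0011  0.0007] w 0.027 F [-1.1 -0.3 -0.1] q [ 0.25  0.23 -0.03  1.31  0.    0.58]
shift [ 0.  -0.5  3.7] spin -0.0002
```

Request:
step_arm --plan '[[0,[0,-0.4,1.5],0],[0,[0,-0.4,2.5],0],[0,[0,-0.4,3.3],0],[0,[0,-0.4,3.3],0]]'

```text
time_s: 28.7
ee_pos: [0.5863, 0.1513, 0.0085]
tcp_rot: [0.163, 0.987, 0.0, 0.0]
ft_force: [-1.9, -1.5, 5.4]
gripper_width: 0.0271
```

```bash
python3 go.py .5866 .1513 .0085 2.815
```

```text
t 28.7 pos [0.5863 0.1513 0.0085] psi 2.8148 tilt [-0.0005  0.0003] w 0.0271 F [-1.9 -1.5  5.4] q [ 0.25  0.23 -0.04  1.3  -0.    0.58]
shift [-0.3  0.1  0. ] spin -0.0002
```

Request:
step_arm --plan '[[0,[0,0,-0.3],0],[0.6,[0,0,-0.3],0],[0.6,[0,0,-0.3],0],[0.6,[0,0,-0.3],0],[0.6,[0,0,-25],0],[0.6,[0,0,-90],0],[0.6,[0,0,-90],0],[0.6,[0,-300,-120],0],[0.6,[0,-300,-120],0],[0.6,[0,-300,-120],0],[0.6,[0,-300,-120],0],[0.6,[0,-300,-120],0],[0.6,[0,-300,-120],0],[0.6,[0,-300,-120],0]]'

```text
time_s: 30.45
ee_pos: [0.4898, -0.1328, 0.1275]
tcp_rot: [0.163, 0.987, 0.0, -0.0]
ft_force: [-0.3, 0.4, -0.6]
gripper_width: 0.0513
```

```bash
python3 chk.py 4 long wide square small
python3 - <<'E'
from h import *
im=cams.read_camera('scene')[:,:,::-1].copy()
cv2.imwrite('pics/s12.png',im)
E
```

```text
long [ 0.4777  0.188  -0.3171  0.064   0.0101] err along/across mm [-0.57 -0.11] yaw err 0.0094
wide [ 0.5086  0.2787 -0.3236  0.0507  0.0251] err along/across mm [-0.43 -0.21] yaw err 0.0029
square [ 0.6166  0.2433 -0.3363  0.0495  0.0159] err along/across mm [-0.88  0.87] yaw err -0.0098
small [ 0.5858  0.1512 -0.3074  0.0243  0.0058] err along/across mm [-0.41 -0.24] yaw err 0.0191
```

View pics/b_4.png

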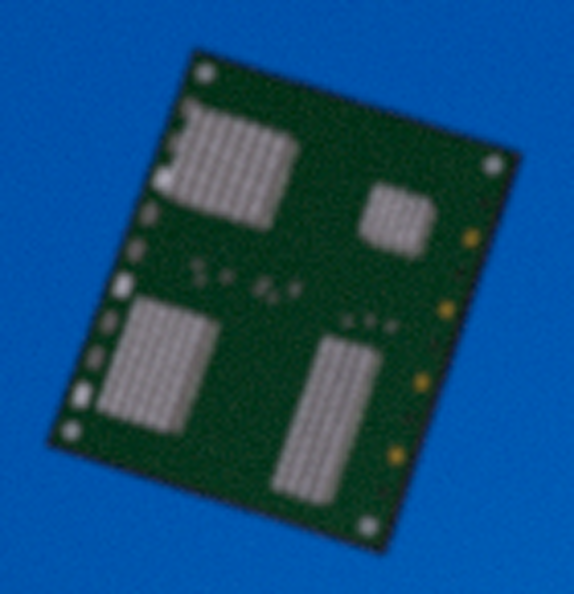

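View pics/s12.png

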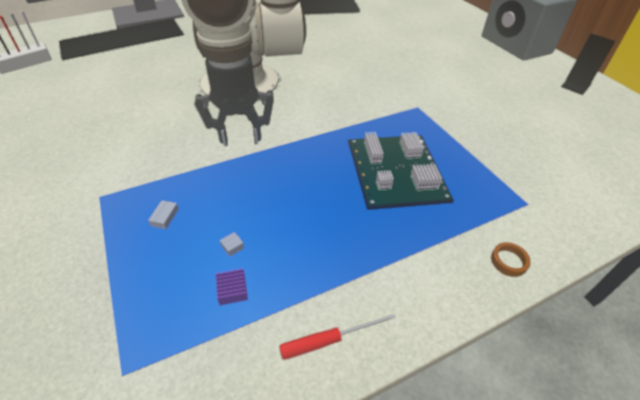

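```bash
python3 -c "
from rig import ticket
print(ticket.finish_job())"
```

```text
the job is handed in; nothing more can be done
None
```

All four heat sinks are on their matching chips, fins up and released, placed in the order long, wide, square, small. I handed the job in at about 30.6 s. The last scene picture shows the two steel covers and the purple look-alike where they were, and the arm clear of everything.

- **Placement (top camera):** each sink is within about 1.2 mm of its chip centre and about 0.5° of its yaw. The small one reads 1.1°, but its fit is noisy because it is only about 13 pixels wide.
- **Square sink:** successive fits of it differed by about 0.5 mm and 1°. Its reading is partly disturbed by bright components on the board next to it.
- **Check that disagreed:** the reported tool height did not match the fingertip height seen in the scene camera. The fingers stood roughly 30 mm higher than stated, and a first close shut on air without touching anything. I took pick heights from the picture, and set-down heights as the measured pick height plus 17 mm. At each set-down a light contact force of about 3 to 10 N confirmed the height.
- **Unexplained force:** while closing on the wide, square and small sinks the wrist showed about 5 to 6 N upward. I did not find what was touching, and that is far below the 40 N limit.

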